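# Jack up the fixture plate and hold it

### The arm

A 6-joint arm with a two-finger parallel gripper is mounted at the origin on the work surface. World frame = base frame: x ahead of the robot, y to its left, z up, the work surface at z = 0. Lengths are in m, angles in rad, forces in N, time in s.
With the tool pointing down it reaches from about 0.35 to 0.975 m from the base axis. Payload 4.9 kg.
Tool frame: the origin (TCP) lies at the very end of the fingers, on their centre line; the grasp point (between the pads) lies 19 mm behind it; z points along the fingers, x is the direction in which the jaws open and shut, and the axes are right-handed (so a half turn about z gives the same grasp; the last joint's range is limited). The gripper opens to 85 mm and grips with 20 to 120 N. Pads are 22 mm wide; open, the fingers measure 114 mm over their backs; the gripper's body (76 mm by 85 mm) begins 54 mm behind the grasp point. The pads swing forward as they close: fully open they stand 13 mm farther back than shut.
Start: joints at [-0.119, 0.053, 1.613, -0, 1.476, -0.119], TCP at [0.625, 0, 0.231] pointing down, gripper open.
Joint ranges: [-3.01, 3.01], [-1.01, 2.22], [0.06, 2.58], [-1.02, 4.17], [0.09, 2.62], [-3.14, 3.14]. Speed limits (rad/s): [2.57, 2.57, 3.14, 3.14, 3.14, 3.14].

### API

Orientations are given as a unit quaternion [w, x, y, z].
In Python, from plant import manip, imaging gives the robot as it stands.
- The arm moves only by the shell command python3 -m pendant 'ROWS'. ROWS is JSON, a list that holds one entry, the list of rows, each a list of 7 numbers: the turn, a rotation vector about the world's x, y, z in units of pi rad (1.0 is pi rad), then the shift along the world's x, y, z in units of 250 mm (1.0 is 250 mm), then the opening, from 0 (shut) to 1 (fully open). In form: [[[ax, ay, az, tx, ty, tz, claw], ...]]. A call has 1 to 20 rows; each row shifts and turns the commanded pose from where the row before left it; what a row does not reach is not made up. A row lasts 1/8 s, in which the tool goes at most 62.5 mm and 10.7 degrees, less where a joint would pass 70% of its speed; a pose out of reach is approached as far as the arm can. A call with a number of a shift or a turn outside -1 to 1 is refused whole. A call with a gripper value outside its range is refused whole. The fingers move at their own pace and stop on an object; the grip force is fixed at half the most. Time passes only in rows, so rows that do not move let the fingers close. It gives the time, the measured TCP pose, the force and the opening at its end, in the units of the state.
- manip.state(): the state, without advancing time (a new reading comes with each control period).
- imaging.grab_frame(name): name is "scene" or "side" or "wrist"; returns a dict with "frame" (480x640x3 uint8, blue, green, red), "mtx" (3x3 intrinsics, pixels), "world_to_cam" (4x4, takes a point from world to camera coordinates). Camera axes: x right, y down, z forward; pixel columns grow to the right and rows downward; lengths in m; the calibration is good to about 2 mm. A picture is of the moment at which its call begins. There is no depth.
- manip.job_done(): hands the job in, once; it reports no verdict.
The state is a dict: "time": time; "joint_pos": joint angles; "joint_vel": joint speeds; "joint_efforts": joint torques, N m; "tool_pos": TCP position; "tool_rot": TCP orientation; "contact_force": force on the tool from outside, world axes, zero at the start; "ft_torque": the same for the moment, N m; "gripper_width": opening from 0.0 (shut) to 1.0 (fully open).
Only numpy, scipy, OpenCV 4.12 (cv2) and the standard library are available. Lean on these libraries where they do the work, as an engineer would, in place of code of your own. Each camera call takes 0.05 s, during which the arm holds its last target. There are 200 camera calls.

### The job

The little ratchet jack by the laser-marking fixture has been knocked over: stand it upright on the bench and slide its saddle in centrally under the lift pad on the plate's lug. Then pump the handle with full strokes, all the way down and back up, until the plate is raised at least 15 mm at the lift point, and finish still holding the handle fully down, so that the plate cannot settle back while your mate slips the shims under its feet. Let only the jack carry the plate, and leave the steel frame, the bottle and the shims where they are.

Things in the scene. Friction and masses are not known exactly. Their poses are not given: they have to be found in the camera images.
- jack: Small ratchet jack, about 0.9 kg: dark foot plate 175 x 80 x 8 mm, grey housing, toothed steel ram with round saddle on top, black-gripped pump handle. Starts toppled on its own -y side, its top towards the robot's right. Origin: foot's underside, on the ram axis. Axes: z up the ram, x away from the handle; lying, +y points up. The foot spans x -125 to +50, y -40 to +40 mm. 130 mm high, ram down.
- collar (a point): Centre of the jack's collar, where to take hold of the jack itself, a plain grey block 44 mm (jack x) by 48 mm (jack y) by 26 mm high, on the ram axis, 99 mm above the foot's underside. Axes as the jack. Below it the housing is 45 mm wide in y; its lowest 50 mm reach back to x -57 mm, and above and behind that there is only the handle. Lying, it rests on the bench with its lower edge.
- saddle (a point): Centre of the flat top face of the jack's saddle, a dark steel disc 40 mm across on the ram; z along the ram. 130 mm above the foot's underside with the ram down, as it starts; the ram can rise 50 mm. Pulling on the saddle only draws the ram out, so do not carry the jack by it.
- handle_grip (a point): Middle of the pump handle's black rubber grip, on its centre line. The grip is a round bar 20 mm thick, reaching from 30 mm nearer the pivot to 36 mm farther out. Its x axis runs along the handle towards the pivot, 105 mm away. With the jack standing it is about 114 mm above the bench with the handle up, 39 mm with it down. The standing jack can be slid on the bench by it.
- handle_pivot (a point): Hinge of the pump handle, on the jack's middle plane: 49 mm behind the ram axis (jack x = -49 mm) and 55 mm above the foot's underside. The handle turns about the jack's y axis. Axes as the jack.
- jack_handle (a joint): Pump handle angle, rad: 0 = up on its stop, sloping 0.6 rad up away from the jack; 0.75 = fully down on its lower stop, sloping 0.15 rad below level. A spring returns it; pressing it down at the grip takes 4 to 10 N. The first full stroke drives the ram up about 19 mm, of which some 3 mm settle back on the ratchet as the handle rises; each further full one adds 16 mm. It cannot lower the ram.
- lift_point (a point): Lift point: centre of the underside of the round steel lift pad, 32 mm across, under the plate's lug. From above, the single dark bolt head mid-lug marks it, 14 mm higher. The lug is an aluminium tongue 50 mm wide; its end lies 28 mm in front of this point, the plate's edge 42 mm behind. 144 mm above the bench, plate down: 14 mm above the lowered saddle. x points from lug to plate.
- bed: Perforated aluminium fixture plate (220 x 300 x 8 mm, five 70 mm holes), its top 158 mm above the bench, hinged at the rear on a fixed aluminium sub-frame. Origin on the bench under the lift point; x from lug to plate, y left. Rails and levelling feet stand at y = -125 and +125 mm (30 mm wide) from x = 40 mm back; open between them up to x = 205 mm. The jack has about 6 N to lift at the pad.
- steel_frame: Bystander: open rectangular frame of bare steel, 90 x 125 mm, 30 mm high. Origin at the centre of its underside.
- wash_bottle: Bystander: white plastic bottle with a blue cap, 64 mm across, 170 mm high. Origin at the centre of its underside.
- shim_pack: Bystander: two steel shim plates screwed together, 52 x 76 x 12 mm, lying flat. Origin at the centre of its underside.
Things that resemble listed ones, but are neither listed nor needed, are in the scene too. Of the things shaped like the jack, the grey one is meant.

How it is judged:
By the outcome, as a careful person would: the job done as asked, in the order asked, and still so for the second after the job is handed in, while the arm keeps its last pose, push and grip.
It also fails if it takes over 72 s, if anything falls off the work surface, if the arm or the gripper's body presses on something with over 40 N, if the wrist force passes 120 N, or if a joint passes its speed limit or range.

## Working session

There is one attempt and no reset: what is moved stays moved. The work goes in short steps, Python scripts to look and compute and a shell command to move; the robot and the scene stay as the last step left them, time stands still between calls to the robot, and variables do not carry over. Pictures are saved under pics/ and viewed, about 8 in all and at most 12, crops included, and the job is handed in when it is done.

```bash
mkdir -p pics; ls; python3 - <<'E'
from plant import manip, imaging
import cv2,numpy as np
for n in ("scene","side"):
    d=imaging.grab_frame(n); cv2.imwrite(f"pics/{n}0.png",d["frame"]); print(n,d["mtx"].tolist(),np.round(d["world_to_cam"],3).tolist())
s=manip.state();print(s["time"],s["tool_pos"],s["tool_rot"])
E
```

```text
pics
scene [[513.2307511441212, 0.0, 309.801567146871], [0.0, 513.2307511441212, 241.29483342115742], [0.0, 0.0, 1.0]] [[-0.464, 0.886, -0.001, 0.234], [0.651, 0.34, -0.678, -0.251], [-0.601, -0.315, -0.735, 1.452], [0.0, 0.0, 0.0, 1.0]]
side [[463.0643766670223, 0.0, 320.18135225922185], [0.0, 463.0643766670223, 242.366061966536], [0.0, 0.0, 1.0]] [[0.871, -0.492, 0.009, -0.429], [-0.312, -0.566, -0.763, 0.249], [0.38, 0.662, -0.646, 0.85], [0.0, 0.0, 0.0, 1.0]]
0.1 [6.24435681e-01 8.62052413e-05 2.30182669e-01] [-1.29408447e-04  9.99999576e-01  8.46601513e-06 -9.11758829e-04]
```

View pics/scene0.png

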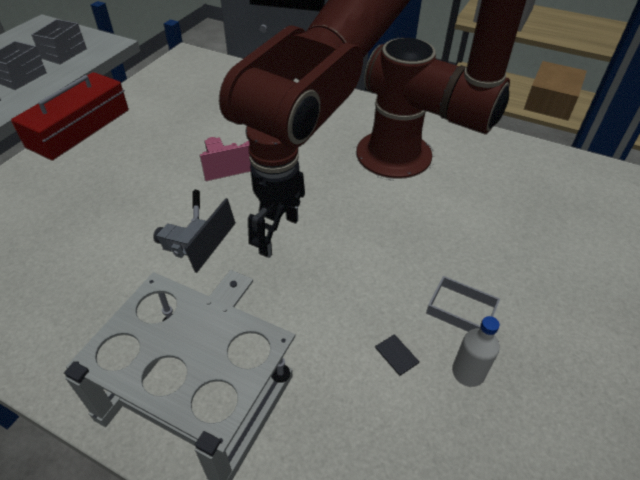

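View pics/side0.png

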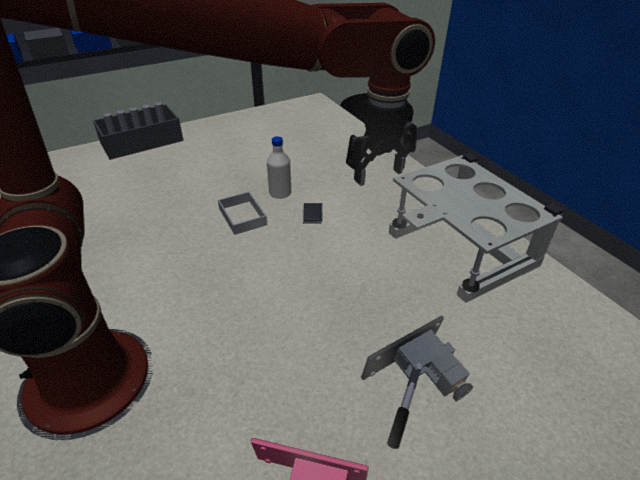

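```bash
cat > h.py <<'E'
from plant import manip, imaging
import cv2,numpy as np
def grab(n,f=None):
    d=imaging.grab_frame(n)
    if f: cv2.imwrite(f"pics/{f}.png",d["frame"])
    np.savez(f"last_{n}.npz",K=d["mtx"],T=d["world_to_cam"],im=d["frame"]); return d
def load(n):
    z=np.load(f"last_{n}.npz"); return {"mtx":z["K"],"world_to_cam":z["T"],"frame":z["im"]}
def ray(d,p):
    T=np.array(d["world_to_cam"]);R=T[:3,:3];c=-R.T@T[:3,3]
    return c,R.T@np.linalg.solve(d["mtx"],[p[0],p[1],1])
def onz(d,p,z):
    c,v=ray(d,p); return c+v*(z-c[2])/v[2]
def tri(d1,p1,d2,p2):
    c1,v1=ray(d1,p1);c2,v2=ray(d2,p2)
    s=np.linalg.lstsq(np.c_[v1,-v2],c2-c1,rcond=None)[0]
    a,b=c1+s[0]*v1,c2+s[1]*v2; return (a+b)/2,np.linalg.norm(a-b)
def proj(d,X):
    T=np.array(d["world_to_cam"]);q=d["mtx"]@(T[:3,:3]@np.asarray(X)+T[:3,3]);return q[:2]/q[2]
E
python3 - <<'E'
from h import *
a=grab("scene");b=grab("side")
np.set_printoptions(precision=4,suppress=True)
print("bolt",onz(a,(233.5,284),.158),onz(b,(420.5,216),.158),tri(a,(233.5,284),b,(420.5,216)))
print("plate corners scene",[onz(a,p,.158) for p in((152,274),(296,337),(250,277),(222,312))])
print("side lugs",[onz(b,p,.158) for p in((393,180),(488,248),(465,158),(562,214))])
print("handle tip",tri(a,(196,192),b,(397,441)),"grip mid",tri(a,(196.5,201),b,(400,426)))
print("saddle",tri(a,(159,236),b,(462,392)))
def crop(d,x,y,w,h,s):return cv2.resize(d["frame"][y:y+h,x:x+w],None,fx=s,fy=s,interpolation=cv2.INTER_CUBIC)
c1=crop(a,140,175,110,110,4); c2=crop(b,350,310,137,137,3.6*110/137*4/3.6)
c1=c1[:440,:400]; c2=cv2.resize(c2,(400,400))
o=np.zeros((440,800,3),np.uint8);o[:,:400]=c1;o[:400,400:]=c2
cv2.imwrite("pics/crop.png",cv2.convertScaleAbs(o,alpha=1.5))
E
```

```text
bolt [ 0.6979 -0.0557  0.158 ] [ 0.6986 -0.0607  0.158 ] (array([ 0.6985, -0.0579,  0.1567]), np.float64(0.004129500316577679))
plate corners scene [array([ 0.7482, -0.2024,  0.158 ]), array([0.7434, 0.0989, 0.158 ]), array([ 0.6701, -0.0378,  0.158 ]), array([ 0.7588, -0.0394,  0.158 ])]
side lugs [array([0.731 , 0.0804, 0.158 ]), array([ 0.748 , -0.2053,  0.158 ]), array([0.9502, 0.0761, 0.158 ]), array([ 0.9673, -0.2003,  0.158 ])]
handle tip (array([ 0.4144, -0.3794,  0.0219]), np.float64(0.008620262288929191)) grip mid (array([ 0.4368, -0.3607,  0.0175]), np.float64(0.0058843025236724935))
saddle (array([ 0.5736, -0.3651,  0.0164]), np.float64(0.0009200743625394057))
```

View pics/crop.png

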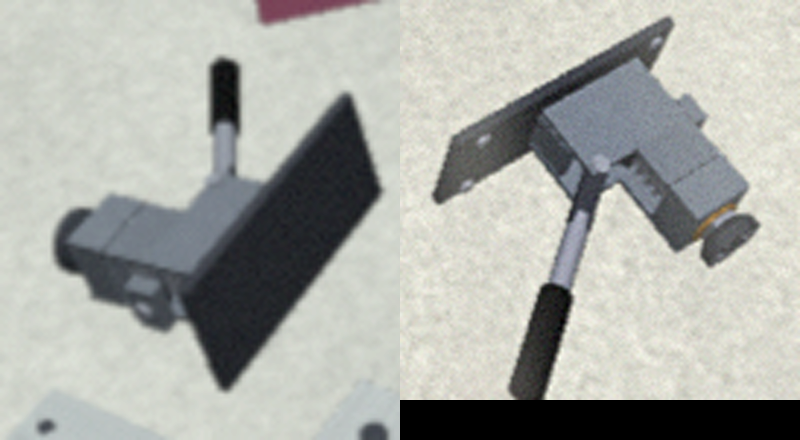

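```bash
python3 - <<'E'
from h import *
np.set_printoptions(precision=4,suppress=True)
a=load("scene")
f=lambda x,y:(140+x/4,175+y/4)
A=onz(a,f(381,190),0);B=onz(a,f(224,389),0);C=onz(a,f(347,95),.079);D=onz(a,f(186,298),.079)
print(A,B,np.linalg.norm(A-B),C,D,np.linalg.norm(C-D))
u=(B-A)/np.linalg.norm(B-A); u2=(D-C)/np.linalg.norm(D-C); print("yaw deg",np.degrees(np.arctan2(u[1],u[0])),np.degrees(np.arctan2(u2[1],u2[0])))
xj=(u+u2);xj[2]=0;xj/=np.linalg.norm(xj)
h=np.array([xj[1],-xj[0],0]) # horizontal of jack z
t=np.arctan2(16,112); zj=np.cos(t)*h-np.sin(t)*np.array([0,0,1]); yj=np.cross(zj,xj)
mid=(A+B)/2-xj*(-.0375)  # edge pt at x=0,y=-40
mid2=(C+D)/2+xj*.0375
for m in (mid+.04*yj, mid2-.04*yj):
  print("orig",m,"collar",m+.099*zj,"saddle",m+.13*zj,"pivot",m-.049*xj+.055*zj)
E
```

```text
[ 0.4399 -0.2413  0.    ] [ 0.6136 -0.2327 -0.    ] 0.1738986779462585 [ 0.4451 -0.2516  0.079 ] [ 0.6186 -0.2382  0.079 ] 0.17392552303501452
yaw deg 2.8459519848661223 4.431984135399891
orig [ 0.5646 -0.2403  0.0396] collar [ 0.5708 -0.3381  0.0256] saddle [ 0.5727 -0.3687  0.0212] pivot [ 0.5191 -0.2977  0.0318]
orig [ 0.5689 -0.2369  0.0394] collar [ 0.5751 -0.3347  0.0254] saddle [ 0.5771 -0.3653  0.021 ] pivot [ 0.5235 -0.2943  0.0316]
```

```bash
python3 -m pendant '[[[-0.05,0,0,-0.04,-0.05,-0.07,1],[-0.05,0,0,-0.04,-0.05,-0.07,1],[-0.05,0,0,-0.04,-0.05,-0.07,1],[-0.05,0,0,-0.04,-0.05,-0.07,1],[-0.05,0,0,-0.04,-0.05,-0.07,1],[-0.05,0,0,0,-0.03,-0.07,1],[0,0,0,0,0,0,1],[0,0,0,0,0,0,1]]]'; python3 -c "
from plant import manip;s=manip.state();print(s['joint_pos'],s['contact_force'])"
```

```text
time: 1.2
tool_pos: [0.5758, -0.07, 0.1275]
tool_rot: [0.453, 0.891, -0.0, 0.001]
contact_force: [0.6, 0.2, 0.0]
gripper_width: 1.0
[ 0.13968553  0.21691084  1.8253031  -0.94718307  1.40190737  0.46404857] [0.57789072 0.19330632 0.03213053]
```

```bash
python3 -m pendant '[[[0.05,0,0,0,-0.05,0.15,1],[0.05,0,0,0,-0.05,0.15,1],[0.05,0,0,0,-0.12,0.1,1],[0.05,0,0,0,-0.12,0,1],[0.05,0,0,0,-0.12,0,1],[0.05,0,0,0,-0.14,0,1],[0.05,0,0,0,-0.14,0,1],[0.05,0,0,0,-0.14,0,1],[0.05,0,0,0,-0.14,0,1],[0.05,0,0,0,-0.14,0,1],[0.05,0,0,0,-0.1,-0.2,1],[0.05,0,0,0,-0.1,-0.2,1],[0,0,0.02,-0.01,0,0,1],[0,0,0,0,0,0,1],[0,0,0,0,0,0,1]]]'; python3 -c "
from h import *
grab('wrist','w1');s=manip.state();print(s['joint_pos'],s['contact_force'])"
```

```text
time: 3.08
tool_pos: [0.5738, -0.4116, 0.1316]
tool_rot: [-0.451, 0.892, 0.029, -0.011]
contact_force: [0.2, -0.2, -0.5]
gripper_width: 1.0
[-0.91127016  0.76820816  1.05839981  0.54997743  2.0848107  -0.89836836] [ 0.06697518 -0.76239523  0.16626088]
```

View pics/w1.png

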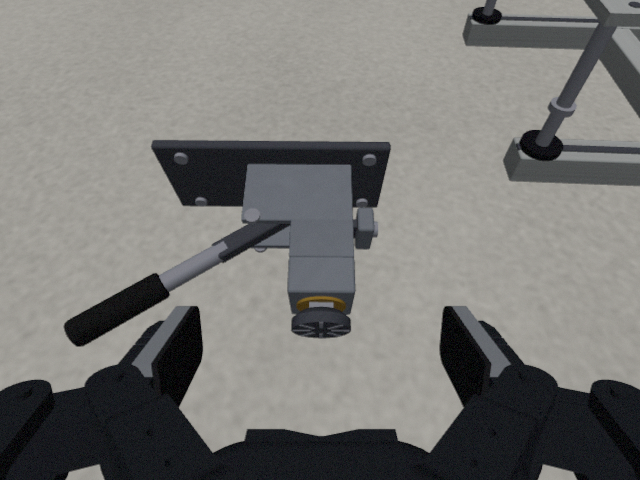

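```bash
python3 -m pendant '[[[0,0,0,0,0,-0.105,0.72],[0,0,0,0,0,-0.105,0.72],[0,0,0,0,0.091,-0.065,0.72],[0,0,0,0,0.091,-0.065,0.72],[0,0,0,0,0.091,-0.065,0.72],[0,0,0,0,0.091,-0.065,0.72],[0,0,0,0,0,0,0.72],[0,0,0,0,0,0,0.72],[0,0,0,0,0,0,0.3],[0,0,0,0,0,0,0],[0,0,0,0,0,0,0],[0,0,0,0,0,0,0],[0,0,0,0,0,0,0],[0,0,0,0,0,0,0]]]'; python3 -c "
from h import *
grab('wrist','w2');s=manip.state();print(s['joint_pos'],s['contact_force'],s['ft_torque'])"
```

```text
time: 4.88
tool_pos: [0.5721, -0.3203, 0.0096]
tool_rot: [-0.453, 0.891, 0.028, -0.014]
contact_force: [-3.1, -5.8, 3.5]
gripper_width: 0.506
[-0.84231153  0.7822806   1.26782236  0.54879232  1.86749573 -0.96029405] [-2.82151661 -3.87831783  3.46047982] [-0.30884277  0.72468603  0.74963345]
```

View pics/w2.png

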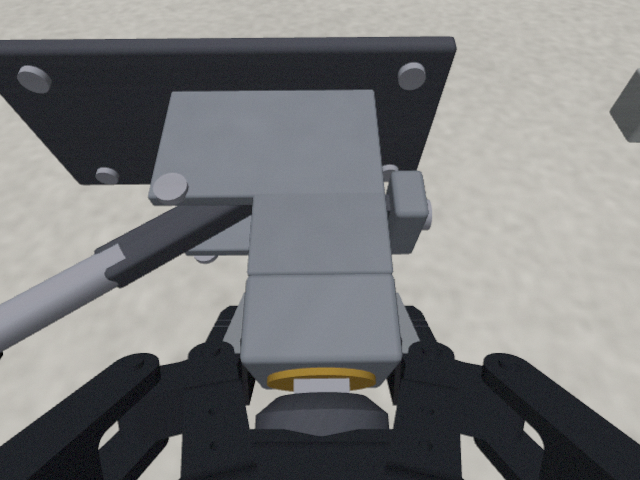

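```bash
python3 -m pendant '[[[0,0,0,0,0,0.06,0],[0,0,0,0,0,0.1,0],[0,0,0,0,0,0.15,0],[0,0,0,0,0,0.15,0],[-0.0495,-0.003,0,0,0.09,0,0],[-0.0495,-0.003,0,0,0.09,0,0],[-0.0495,-0.003,0,0,0.09,0,0],[-0.0495,-0.003,0,0,0.09,0,0],[-0.0495,-0.003,0,0,0.09,0,0],[-0.0495,-0.003,0,0,0.09,0,0],[-0.0495,-0.003,0,0,0.09,0,0],[-0.0495,-0.003,0,0,0.09,0,0],[-0.0495,-0.003,0,0,0.09,0,0],[-0.0495,-0.003,0,0,0.09,0,0],[-0.0495,-0.003,0,0.01,0.097,0,0],[0,0,0,0,0,0,0],[0,0,0,0,0,0,0]]]'; python3 -c "
from h import *
a=grab('scene');b=grab('side');s=manip.state();print(s['joint_pos'],s['contact_force'],s['ft_torque'])
c=lambda d,x,y,w,h:cv2.convertScaleAbs(cv2.resize(d['frame'][y:y+h,x:x+w],(400,400)),alpha=1.4)
cv2.imwrite('pics/up1.png',np.hstack([c(a,130,130,200,200),c(b,300,100,200,200)]))"
```

```text
time: 7.05
tool_pos: [0.5742, -0.069, 0.1236]
tool_rot: [0.375, 0.927, 0.028, 0.01]
contact_force: [0.1, -0.2, -7.2]
gripper_width: 0.507
[ 0.08724021  0.12772498  1.86213632 -0.80788973  1.29448538  0.31948289] [ 0.60383758 -0.04810583 -7.68850316] [ 1.16973129 -0.22542284  0.00641365]
```

View pics/up1.png

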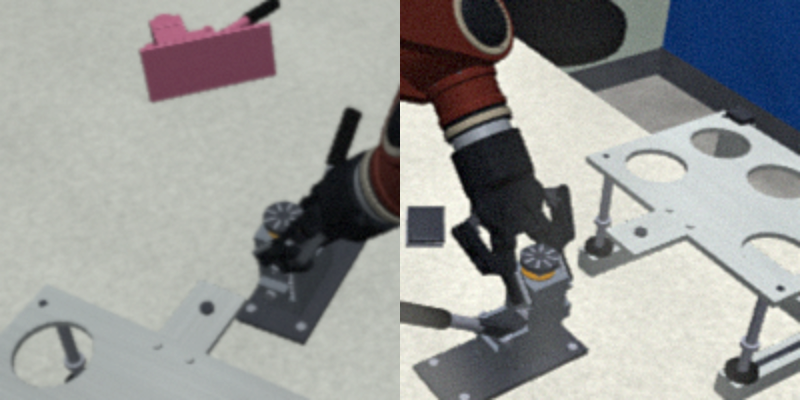

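```bash
python3 -m pendant '[[[0,0,0,0,0,-0.05,0],[0,0,0,0,0,-0.05,0],[0,0,0,0,0,-0.02,0],[0,0,0,0,0,0,0],[0,0,0,0,0,0,0]]]';python3 -m pendant '[[[0,0,0,0,0,-0.01,0],[0,0,0,0,0,-0.01,0],[0,0,0,0,0,0,0]]]'
```

```text
time: 7.78
tool_pos: [0.5753, -0.0698, 0.0941]
tool_rot: [0.376, 0.926, 0.028, 0.011]
contact_force: [0.9, -0.5, -7.7]
gripper_width: 0.507
time: 8.15
tool_pos: [0.5748, -0.0697, 0.0885]
tool_rot: [0.376, 0.926, 0.028, 0.01]
contact_force: [0.5, 0.5, -8.1]
gripper_width: 0.502
```

```bash
python3 -m pendant '[[[0,0,0,0,0,-0.01,0],[0,0,0,0,0,0,0]]]';python3 -m pendant '[[[0,0,0,0,0,-0.01,0],[0,0,0,0,0,0,0]]]'
```

```text
time: 8.4
tool_pos: [0.5748, -0.0698, 0.086]
tool_rot: [0.376, 0.926, 0.028, 0.01]
contact_force: [0.1, 0.1, -8.9]
gripper_width: 0.506
time: 8.65
tool_pos: [0.5754, -0.0698, 0.085]
tool_rot: [0.377, 0.926, 0.028, 0.011]
contact_force: [-2.9, 1.2, -2.3]
gripper_width: 0.508
```

```bash
python3 -m pendant '[[[0,0,0,0,0,-0.004,0.3],[0,0,0,0,0,0,0.75],[0,0,0,0,0,0,0.75],[0,0,0,0,0,0,0.75],[0,0,0,0,0.05,0.05,0.75],[0,0,0,0,0.1,0.1,0.75],[0,0,0,0,0.13,0.14,0.75],[0,0,0,0,0,0.1,0.75],[0.0494,0.003,0,0,0,0.1,0.75],[0.0494,0.003,0,-0.1,0,0.1,0.75],[0.0494,0.003,0,-0.1,0,0.1,0.75],[0.0494,0.003,0,-0.1,-0.1,0,0.75],[0.0494,0.003,0,-0.1,-0.1,0,0.75],[0,0,0.055,-0.1,-0.06,0,0.75],[0,0,0.055,-0.02,0,0,0.75],[0,0,0.055,0,0,0,0.75],[0,0,0.055,0,0,0,0.75],[0,0,0.055,0,0,0,0.75],[0,0,0.055,0,0,0,0.75],[0,0,0.055,0,0,0,0.75]]]';python3 -m pendant '[[[0,0,0.055,0,0,0,0.75],[0,0,0.06,0,0,0,0.75],[0,0,0,0,0,0,0.75],[0,0,0,0,0,0,0.75]]]'
python3 -c "
from h import *
grab('wrist','w3');a=grab('scene','s3');b=grab('side','d3');print(manip.state()['joint_pos'])"
```

```text
time: 11.15
tool_pos: [0.4446, -0.0651, 0.2558]
tool_rot: [-0.002, 0.803, 0.596, -0.003]
contact_force: [0.2, -0.2, -0.6]
gripper_width: 0.751
time: 11.65
tool_pos: [0.4449, -0.0649, 0.2556]
tool_rot: [-0.001, 0.686, 0.727, -0.003]
contact_force: [0.5, -0.5, 0.2]
gripper_width: 0.748
[-0.30782881 -0.39672037  1.96865615 -0.00411243  1.57463618 -1.93837268]
```

View pics/w3.png

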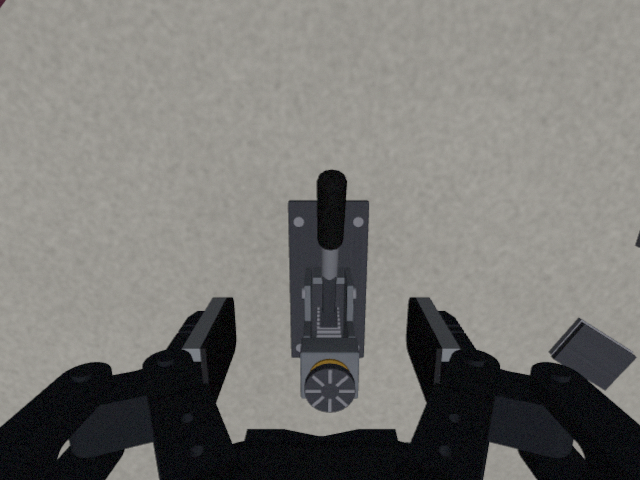

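```bash
python3 - <<'E'
from h import *
np.set_printoptions(precision=4,suppress=True)
w=load("wrist");a=load("scene");b=load("side")
print("saddle",onz(w,(330,388),.13))
f=[onz(w,p,.008) for p in((289,201),(369,201),(289.5,356),(366,356))];print(f)
print("yaw",[np.degrees(np.arctan2(*(q-p)[1::-1])) for p,q in((f[0],f[2]),(f[1],f[3]))])
print("grip",onz(w,(331,210),.114), "exp saddle px scene/side",proj(a,onz(w,(330,388),.13)),proj(b,onz(w,(330,388),.13)))
c=lambda d,x,y,w,h:cv2.convertScaleAbs(cv2.resize(d['frame'][y:y+h,x:x+w],None,fx=4,fy=4,interpolation=cv2.INTER_CUBIC),alpha=1.4)
cv2.imwrite('pics/lug.png',np.hstack([c(a,190,240,95,140),c(b,375,150,105,140)]))
E
```

```text
saddle [ 0.5707 -0.0506  0.13  ]
[array([ 0.4513, -0.0958,  0.008 ]), array([ 0.4468, -0.0181,  0.008 ]), array([ 0.6228, -0.0891,  0.008 ]), array([ 0.6179, -0.0058,  0.008 ])]
yaw [np.float64(2.2225442551595864), np.float64(4.099971080334718)]
grip [ 0.4348 -0.0582  0.114 ] exp saddle px scene/side [272.2681 249.1013] [366.1512 242.3923]
```

View pics/lug.png

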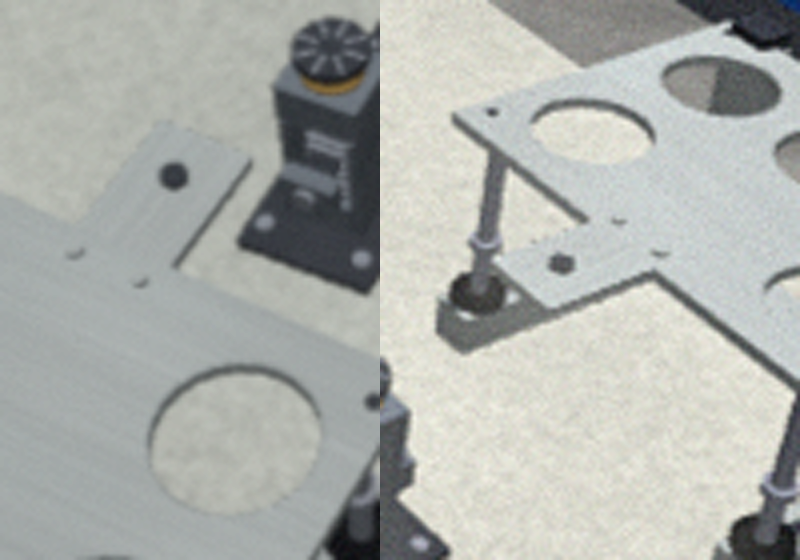

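```bash
python3 - <<'E'
from h import *
np.set_printoptions(precision=4,suppress=True)
a=load("scene");b=load("side")
fa=lambda x,y:(190+x/4,240+y/4); fb=lambda x,y:(375+(x-380)/4,150+y/4)
ang=lambda p,q:np.degrees(np.arctan2(*(q-p)[1::-1]))
S=lambda x,y,z=.158:onz(a,fa(x,y),z)
D=lambda x,y,z=.158:onz(b,fb(x,y),z)
print("bolt",S(173.5,176),D(561.5,264),tri(a,fa(173.5,176),b,fb(561.5,264)))
print("saddle scene",S(332,48,.13))
print("lug R edge(y+)",ang(S(251,158),S(176,265)),"L",ang(S(160,124),S(80,225)), "screws(perp)",ang(S(140,283),S(75,254))+90,"front edge",ang(S(251,158),S(160,124))+90, "plate front", ang(S(375,362),S(176,265))+90)
print("side: lug edge",ang(D(545,305),D(655,270)),"plate front",ang(D(795,385),D(655,270))-90, "other front",ang(D(586,219),D(453,118))-90,"screws",ang(D(660,254),D(618,220))-90)
E
```

```text
bolt [ 0.698  -0.0559  0.158 ] [ 0.6984 -0.0606  0.158 ] (array([ 0.6985, -0.0579,  0.1567]), np.float64(0.0036586693700858307))
saddle scene [ 0.5767 -0.0453  0.13  ]
lug R edge(y+) 2.217124056371124 L 0.7095986657248197 screws(perp) 0.6469836867235443 front edge 2.947250713041612 plate front -1.6535251218866023
side: lug edge -3.5884525319567566 plate front -1.16003352924875 other front 1.5204327493916026 screws -1.1273038939602316
```

```bash
python3 -m pendant '[[[0,0,0,-0.03,0.026,-0.1,0.6],[0,0,0,-0.01,0,-0.16,0.6],[0,0,0,0,0,-0.16,0.6],[0,0,0,0,0,-0.16,0.6],[0,0,0,0,0,-0.054,0.6],[0,0,0,0,0,0,0.6],[0,0,0,0,0,0,0.4],[0,0,0,0,0,0,0.2],[0,0,0,0,0,0,0],[0,0,0,0,0,0,0],[0,0,0,0,0,0,0],[0,0,0,0,0,0,0]]]'
python3 -c "
from h import *
w=grab('wrist','w4');a=grab('scene');print(manip.state()['ft_torque'])"
```

```text
time: 13.3
tool_pos: [0.4356, -0.0587, 0.0978]
tool_rot: [-0.0, 0.685, 0.728, -0.003]
contact_force: [-2.0, -1.0, 5.8]
gripper_width: 0.214
[-0.21985437  0.14140631 -0.04621398]
```

View pics/w4.png

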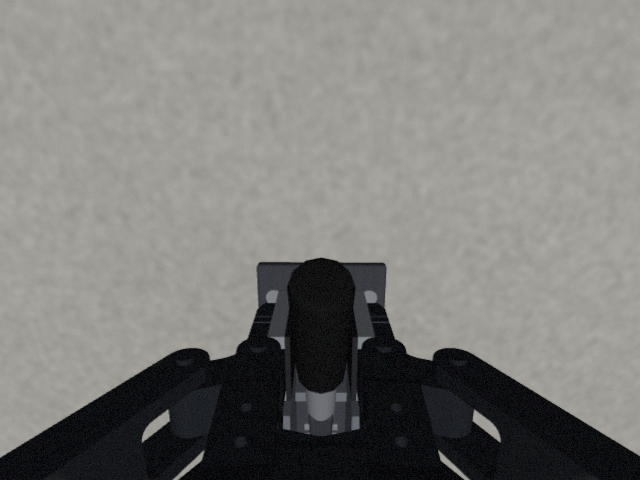

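```bash
python3 -m pendant '[[[0,0,-0.003,0.02,-0.001,0,0],[0,0,-0.003,0.04,-0.002,0,0],[0,0,-0.003,0.05,-0.002,0,0],[0,0,-0.003,0.06,-0.002,0,0],[0,0,-0.003,0.06,-0.003,0,0],[0,0,-0.0015,0.04,-0.002,0,0],[0,0,0,0.02,0,0,0],[0,0,0,0,0,0,0],[0,0,0,0,0,0,0]]]'
python3 -c "
from h import *
a=grab('scene');b=grab('side');print(manip.state()['ft_torque'])
c=lambda d,x,y,w,h:cv2.convertScaleAbs(cv2.resize(d['frame'][y:y+h,x:x+w],None,fx=4,fy=4,interpolation=cv2.INTER_CUBIC),alpha=1.4)
cv2.imwrite('pics/m1.png',np.hstack([c(a,200,220,95,120),c(b,345,170,105,120)]))"
```

```text
time: 14.52
tool_pos: [0.5067, -0.0612, 0.0978]
tool_rot: [-0.003, 0.704, 0.71, -0.004]
contact_force: [-8.2, -0.2, 11.9]
gripper_width: 0.214
[0.08731467 0.98751549 0.11624854]
```

View pics/m1.png

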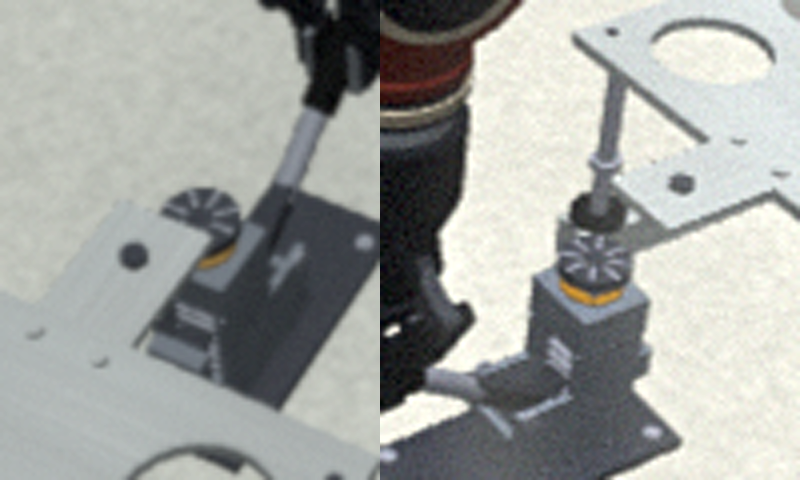

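```bash
python3 - <<'E'
from h import *
np.set_printoptions(precision=4,suppress=True)
a=load("scene");b=load("side")
print("scene",onz(a,(233.4,283.8),.158),onz(a,(250.5,275),.13))
print("side",onz(b,(420.5,216),.158),onz(b,(398.75,234.3),.13))
print(tri(a,(233.4,283.8),b,(420.5,216)),tri(a,(250.5,275),b,(398.75,234.3)))
p=np.array([.5067,-.0612]);print("fk saddle",p+.136*np.array([np.cos(.009),np.sin(.009)]))
E
```

```text
scene [ 0.6976 -0.0561  0.158 ] [ 0.6476 -0.0537  0.13  ]
side [ 0.6986 -0.0607  0.158 ] [ 0.6453 -0.0617  0.13  ]
(array([ 0.6983, -0.0581,  0.1569]), np.float64(0.004036806702794191)) (array([ 0.6469, -0.0568,  0.1266]), np.float64(0.004147305944453273))
fk saddle [ 0.6427 -0.06  ]
```

```bash
python3 -m pendant '[[[0,0,0,0.02,-0.001,0,0],[0,0,0,0.04,-0.001,0,0],[0,0,0,0.05,-0.001,0,0],[0,0,0,0.05,-0.001,0,0],[0,0,0,0.034,0,0,0],[0,0,0,0.01,0,0,0],[0,0,0,0,0,0,0],[0,0,0,0,0,0,0]]]'
python3 -c "
from h import *
a=grab('scene');b=grab('side');print(manip.state()['ft_torque'])
c=lambda d,x,y,w,h:cv2.convertScaleAbs(cv2.resize(d['frame'][y:y+h,x:x+w],None,fx=4,fy=4,interpolation=cv2.INTER_CUBIC),alpha=1.6)
cv2.imwrite('pics/m2.png',np.hstack([c(a,200,220,95,120),c(b,360,170,105,120)]))"
```

```text
time: 15.62
tool_pos: [0.5573, -0.0623, 0.0979]
tool_rot: [-0.003, 0.704, 0.71, -0.004]
contact_force: [-8.8, -0.3, 11.7]
gripper_width: 0.211
[0.00262583 1.21693977 0.04680796]
```

View pics/m2.png

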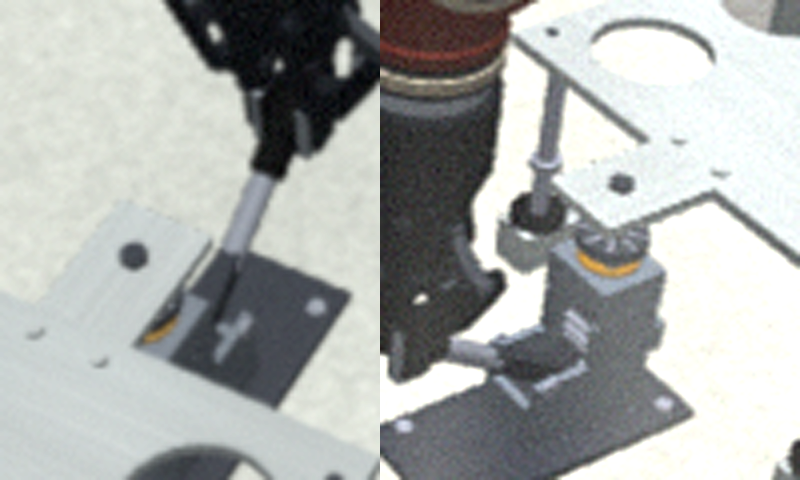

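```bash
python3 - <<'E'
from h import *
np.set_printoptions(precision=4,suppress=True)
a=load("scene");b=load("side")
print("side saddle",onz(b,(418.5,227.5),.13),"expect px",proj(b,[.6986,-.0607,.13]))
# foot corners in scene: back-left top (350,293), back-right top(~225,250)
P=onz(a,(200+350/4,220+292/4),.008);print("foot corner (x-125,y+40)",P)
Q=onz(b,(360+(693-380)/4,170+411/4),.008);print("side front -y corner (x50,y-40)",Q)
p=np.array([.5573,-.0623]);print("fk saddle",p+.136*np.array([np.cos(.009),np.sin(.009)]))
E
```

```text
side saddle [ 0.6962 -0.0635  0.13  ] expect px [418.5456 226.4497]
foot corner (x-125,y+40) [ 0.574  -0.0182  0.008 ]
side front -y corner (x50,y-40) [ 0.7435 -0.1039  0.008 ]
fk saddle [ 0.6933 -0.0611]
```

```bash
python3 -m pendant '[[[0,0,0,0.004,0.004,0,0],[0,0,0,0.004,0.004,0,0],[0,0,0,0,0,0,0],[0,0,0,0,0,0,0.35],[0,0,0,0,0,0,0.35],[0,0,0,0,0,0,0.35],[0,0,0,0,0,0,0],[0,0,0,0,0,0,0],[0,0,0,0,0,0,0],[0,0,0,0,0,0,0]]]'
```

```text
time: 16.98
tool_pos: [0.5603, -0.0603, 0.0966]
tool_rot: [-0.002, 0.704, 0.71, -0.003]
contact_force: [-1.5, -0.2, -0.5]
gripper_width: 0.217
```

```bash
python3 -m pendant '[[[0,0,0,-0.0168,0,-0.0266,0],[0,0,0,-0.0147,0,-0.0278,0],[0,0,0,-0.0126,0,-0.0288,0],[0,0,0,-0.0104,0,-0.0297,0],[0,0,0,-0.0082,0,-0.0304,0],[0,0,0,-0.0059,0,-0.0309,0],[0,0,0,-0.0035,0,-0.0313,0],[0,0,0,-0.0012,0,-0.0315,0],[0,0,0,0.0012,0,-0.0315,0],[0,0,0,0.0035,0,-0.0313,0],[0,0,0,0,0,0,0]]]'; python3 -m pendant '[[[0,0,0,0,0,-0.006,0],[0,0,0,0,0,0,0]]]';python3 -m pendant '[[[0,0,0,0,0,-0.006,0],[0,0,0,0,0,0,0]]]'
python3 -c "
from h import *
a=grab('scene','s5');b=grab('side','d5');np.savez('d5',im=b['frame'])"
```

```text
time: 18.35
tool_pos: [0.5447, -0.0603, 0.0233]
tool_rot: [-0.001, 0.704, 0.71, -0.002]
contact_force: [-2.9, 1.7, 9.1]
gripper_width: 0.215
time: 18.6
tool_pos: [0.5449, -0.0603, 0.0223]
tool_rot: [-0.0, 0.704, 0.71, -0.002]
contact_force: [-3.8, 0.6, 8.9]
gripper_width: 0.212
time: 18.85
tool_pos: [0.5451, -0.0603, 0.0209]
tool_rot: [-0.0, 0.704, 0.71, -0.001]
contact_force: [-2.6, 1.0, 8.9]
gripper_width: 0.216
```

```bash
python3 -m pendant '[[[0,0,0,0,0,-0.008,0],[0,0,0,0,0,0,0]]]';python3 -m pendant '[[[0,0,0,0,0,-0.008,0],[0,0,0,0,0,0,0]]]'
```

```text
time: 19.2
tool_pos: [0.5455, -0.0603, 0.0191]
tool_rot: [0.0, 0.704, 0.71, -0.001]
contact_force: [-1.8, 1.2, 8.2]
gripper_width: 0.215
time: 19.45
tool_pos: [0.5458, -0.0603, 0.0174]
tool_rot: [0.0, 0.704, 0.71, -0.001]
contact_force: [-2.7, 2.1, 10.4]
gripper_width: 0.21
```

```bash
python3 -m pendant '[[[0,0,0,0,0,-0.008,0],[0,0,0,0,0,0,0]]]';python3 -m pendant '[[[0,0,0,0,0,-0.008,0],[0,0,0,0,0,0,0]]]'; python3 -c "
from h import *
a=grab('scene');b=grab('side');w=grab('wrist')
c=lambda d,x,y,w,h:cv2.convertScaleAbs(cv2.resize(d['frame'][y:y+h,x:x+w],None,fx=4,fy=4,interpolation=cv2.INTER_CUBIC),alpha=1.6)
cv2.imwrite('pics/m3.png',np.hstack([c(a,200,220,95,120),c(b,360,170,105,120)]))"
```

```text
time: 19.7
tool_pos: [0.5461, -0.0603, 0.0157]
tool_rot: [0.001, 0.704, 0.71, -0.001]
contact_force: [-0.8, 1.8, 9.9]
gripper_width: 0.215
time: 19.95
tool_pos: [0.5462, -0.0603, 0.0151]
tool_rot: [0.0, 0.704, 0.71, -0.001]
contact_force: [-6.3, 1.9, 19.5]
gripper_width: 0.216
```

View pics/m3.png

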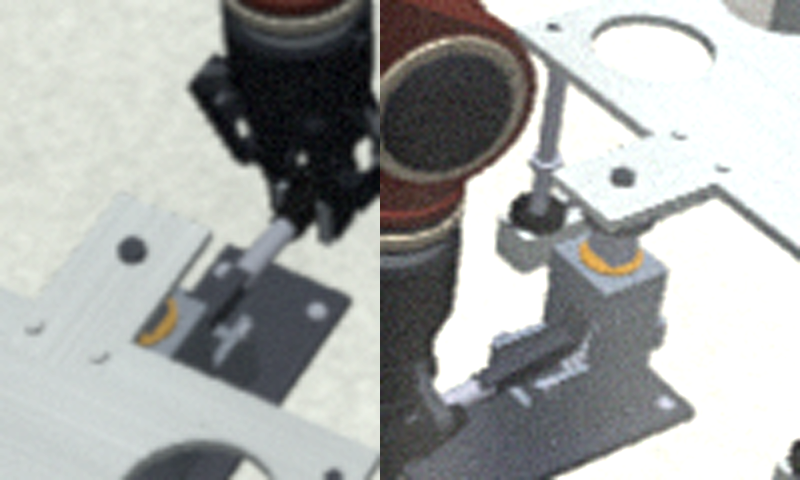

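```bash
python3 -m pendant '[[[0,0,0,0,0,0.022,0],[0,0,0,0,0,0.022,0],[0,0,0,-0.0035,0,0.0313,0],[0,0,0,-0.0012,0,0.0315,0],[0,0,0,0.0012,0,0.0315,0],[0,0,0,0.0035,0,0.0313,0],[0,0,0,0.0059,0,0.0309,0],[0,0,0,0.0082,0,0.0304,0],[0,0,0,0.0104,0,0.0297,0],[0,0,0,0.0126,0,0.0288,0],[0,0,0,0.0147,0,0.0278,0],[0,0,0,0.0168,0,0.0266,0],[0,0,0,0,0,0,0],[0,0,0,0,0,0,0]]]'; python3 -m pendant '[[[0,0,0,0,0,0,0.35],[0,0,0,0,0,0,0.35],[0,0,0,0,0,0,0.35],[0,0,0,0,0,0,0.35]]]'
python3 - <<'E'
from h import *
def bolt(d,p):
    x,y=p;im=cv2.cvtColor(d["frame"],cv2.COLOR_BGR2GRAY)[y-9:y+9,x-9:x+9]
    im=cv2.GaussianBlur(im,(3,3),0); m=(im<im.min()*.5+np.median(im)*.5).astype(np.uint8)
    n,l,s,c=cv2.connectedComponentsWithStats(m); k=min(range(1,n),key=lambda k:np.hypot(*(c[k]-9)));return c[k]+[x-9,y-9],s[k,4]
a0=cv2.imread("pics/scene0.png");b0=cv2.imread("pics/side0.png")
print("0",bolt({"frame":a0},(233,284)),bolt({"frame":b0},(420,216)))
a,b=load("scene"),load("side");print("down1",bolt(a,(233,282)),bolt(b,(421,214)))
a=grab("scene","s6");b=grab("side","d6");print("up1",bolt(a,(233,283)),bolt(b,(420,215)))
c=np.array([.698,-.058])
for z in (.158,.163,.179): print(z,proj(a,[*c,z]),proj(b,[*c,z]))
E
```

```text
time: 21.85
tool_pos: [0.56, -0.0601, 0.0964]
tool_rot: [-0.002, 0.704, 0.71, -0.003]
contact_force: [-1.2, -1.9, -4.8]
gripper_width: 0.214
time: 22.35
tool_pos: [0.5609, -0.0602, 0.0973]
tool_rot: [-0.001, 0.704, 0.71, -0.003]
contact_force: [0.0, -0.1, 0.3]
gripper_width: 0.353
0 (array([233.        , 283.58974359]), np.int32(39)) (array([419.92, 215.72]), np.int32(25))
down1 (array([232.75675676, 282.24324324]), np.int32(37)) (array([420.2 , 213.92]), np.int32(25))
up1 (array([232.87179487, 283.12820513]), np.int32(39)) (array([419.875     , 214.83333333]), np.int32(24))
0.158 [232.41432141 283.59220742] [419.44819966 215.39535919]
0.163 [232.10710588 281.89038701] [419.79843687 213.48754176]
0.179 [231.10751666 276.35316263] [420.93500286 207.29642227]
```

```bash
python3 -m pendant '[[[0,0,0,0,0,0,0],[0,0,0,0,0,0,0],[0,0,0,0,0,0,0],[0,0,0,-0.0168,0,-0.0266,0],[0,0,0,-0.0147,0,-0.0278,0],[0,0,0,-0.0126,0,-0.0288,0],[0,0,0,-0.0104,0,-0.0297,0],[0,0,0,-0.0082,0,-0.0304,0],[0,0,0,-0.0059,0,-0.0309,0],[0,0,0,-0.0035,0,-0.0313,0],[0,0,0,-0.0012,0,-0.0315,0],[0,0,0,0.0012,0,-0.0315,0],[0,0,0,0.0035,0,-0.0313,0],[0,0,0,0,0,-0.02,0],[0,0,0,0,0,-0.016,0],[0,0,0,0,0,0,0]]]'; python3 -m pendant '[[[0,0,0,0,0,-0.008,0],[0,0,0,0,0,0,0],[0,0,0,0,0,0,0]]]'
cat > b.py <<'E'
from h import *
def bolt(d,p):
    x,y=p;im=cv2.cvtColor(d["frame"],cv2.COLOR_BGR2GRAY)[y-9:y+9,x-9:x+9]
    im=cv2.GaussianBlur(im,(3,3),0); m=(im<im.min()*.5+np.median(im)*.5).astype(np.uint8)
    n,l,s,c=cv2.connectedComponentsWithStats(m); k=min(range(1,n),key=lambda k:np.hypot(*(c[k]-9)));return c[k]+[x-9,y-9],s[k,4]
a=grab("scene","s7");b=grab("side","d7");print(bolt(a,(231,277)),bolt(b,(421,208)))
E
python3 b.py
```

```text
time: 24.45
tool_pos: [0.5463, -0.0602, 0.0157]
tool_rot: [0.001, 0.704, 0.71, -0.001]
contact_force: [-2.0, 4.0, 9.9]
gripper_width: 0.215
time: 24.82
tool_pos: [0.5465, -0.0602, 0.015]
tool_rot: [0.0, 0.704, 0.71, -0.001]
contact_force: [-4.5, 3.0, 18.6]
gripper_width: 0.211
(array([231.28205128, 276.8974359 ]), np.int32(39)) (array([421.5       , 207.16666667]), np.int32(24))
```

```bash
python3 - <<'E'
from h import *
g=lambda f,x,y,w,h:np.float32(cv2.cvtColor(cv2.imread(f"pics/{f}.png"),6)[y:y+h,x:x+w])
b6,b7=[g(f,505-0,0,1,1) for f in("d6","d7")]
print("foot side",cv2.phaseCorrelate(g("d6",500-0,255,1,1),g("d7",500,255,1,1)) if 0 else cv2.phaseCorrelate(g("d6",405,262,36,24),g("d7",405,262,36,24)))
print("foot scene",cv2.phaseCorrelate(g("s6",268,285,24,30),g("s7",268,285,24,30)))
print("bystanders",cv2.absdiff(g("scene0",370,265,150,130),g("s7",370,265,150,130)).max())
s=manip.state();print(s["time"],s["tool_pos"],s["contact_force"])
manip.job_done()
E
```

```text
foot side ((-0.11722772206027088, -0.018041629735364495), 1.0587789430110544)
foot scene ((-0.1267388011684183, -0.08154954318648322), 0.9444621033138699)
bystanders 7.0
24.925 [ 0.54646354 -0.06016434  0.01495333] [-4.71468781  2.5000042  19.17681904]
the job is handed in; nothing more can be done
```

The jack is upright with its saddle under the lift pad. The plate is up about 20 mm at the lift point, and I handed the job in at about 25 s with the handle held fully down.

I lifted the jack by its collar, stood it in front of the lug and slid it in by the handle grip. Then I pumped two full strokes. Between them I opened the fingers so the spring could take the handle back to its upper stop.

**Lift:** from how far the bolt head moved, the scene camera gives about 19 mm and the side camera about 22 mm.

**Handle:** the fingers grip it and press down with about 19 N. The force jumped at the same tool height, about 15 mm, on both strokes, so it is on its lower stop. That took about 81 mm of travel, against about 75 mm by the stated geometry.

**Jack position:** the foot moved less than about 0.2 px in either camera during the last stroke.

**Centring:** the two cameras disagreed by a few millimetres before a last 2–3 mm correction. I did not re-measure the centring after it, and I expect the saddle to be within about 3 mm of the pad's centre.

**Bystanders:** the frame, bottle and shims look unchanged in the scene image.

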